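Seal the biscuit canister whose push cap was left popped up

TASK

One of the two matching biscuit canisters was left open: its push cap stands popped up, while the other one's cap is latched down. Press the popped-up cap all the way down from above so that it clicks and stays down, let go of it, then rest the fingertips lightly on the cap for a moment to feel that it has stayed down, and back away. Leave the sealed canister sealed, and do not shove either canister out of its place.

Things in the scene. Friction and masses are not known exactly. Their poses are not given: they have to be found in the camera images.
- canister_a: one of two identical clear square canisters, loose, 0.8 kg, biscuits inside, white lid 109 mm square, lid top 116 mm above the counter. In the lid's middle a round white push cap 56 mm across on a teal stem: its flat top is 144 mm above the counter popped up (unsealed), 128 mm latched (sealed). Origin: centre of the underside, straight below the cap; z up, x, y square to the sides
- button_a (a joint): travel of canister_a's cap down, in m: 0 popped up, 0.0163 latched, 0.026 hard stop. One cap starts up, the other latched: see or read which. Push-push spring catch (2.5 N at top, 7 N latched, 9.5 N at stop): pushed to 0.024 or more from up and let go, it latches; latched, it gives only above 7 N, and pushed to 0.024 or more and let go it pops up within 1 s. Pushes short of 0.021 change nothing
- canister_b: one of two identical clear square canisters, loose, 0.8 kg, biscuits inside, white lid 109 mm square, lid top 116 mm above the counter. In the lid's middle a round white push cap 56 mm across on a teal stem: its flat top is 144 mm above the counter popped up (unsealed), 128 mm latched (sealed). Origin: centre of the underside, straight below the cap; z up, x, y square to the sides
- button_b (a joint): cap of canister_b, same catch and same values as button_a: travel down in m, 0 popped up, 0.0163 latched, 0.026 hard stop. Which of the two caps starts up must be seen or read

How it is judged:
On the way, in this order (a step that is already met when the one before it is completed fails the run):
1. the popped-up cap is pressed down past its latching point (value of joint button_a above 0.0225 m).
2. the cap is let go and has stayed down (value of joint button_a between 0.013 and 0.0195 m and contact force between the fingers and canister_a below 0.1 N), for 0.1 s.
3. the fingertips rest lightly on the cap, which stays at its latched height (contact force between the fingers and canister_a above 0.3 N and horizontal distance between the grasp point and canister_a below 0.04 m and value of joint button_a between 0.013 and 0.0205 m), for 0.1 s.
At the end, for the whole second after the job is handed in: Both caps are latched down (13 to 19.5 mm below the popped-up height), both canisters stand upright within about 6 degrees and at rest (value of joint button_a between 0.013 and 0.0195 m and value of joint button_b between 0.013 and 0.0195 m and angle between each of canister_a, canister_b's own z axis and vertical below 0.1 rad and linear speed of each of canister_a, canister_b below 0.02 m/s); the robot touches nothing.
It fails at once if the sealed canister's cap is pushed down or popped up (value of joint button_b below 0.013 m or value of joint button_b above 0.0205 m).
It fails at once if a canister is shoved more than 30 mm from its place (distance of any of canister_a, canister_b from where it was at the start of the episode above 0.03 m).
It also fails if it takes over 42 s, if anything falls off the work surface, if the arm or the gripper's body presses on something with over 40 N, if the wrist force passes 120 N, or if a joint passes its speed limit or range.

ROBOT

A 6-joint arm with a two-finger parallel gripper is mounted at the origin on the work surface. World frame = base frame: x ahead of the robot, y to its left, z up, the work surface at z = 0. Lengths are in m, angles in rad, forces in N, time in s.
With the tool pointing down it reaches from about 0.25 to 0.725 m from the base axis. Payload 4 kg.
Tool frame: the origin (TCP) lies midway between the tips of the shut fingers; the grasp point (between the pads) lies 19 mm behind it; z points along the fingers, y is the direction in which the jaws open and shut (so a half turn about z gives the same grasp; the last joint's range is limited). The gripper opens to 85 mm and grips with 20 to 120 N. Pads are 22 mm wide; open, the fingers measure 114 mm over their backs; the gripper's body (76 mm by 85 mm) begins 54 mm behind the grasp point. The pads swing forward as they close: fully open they stand 13 mm farther back than shut.
Start: joints at [-1.164, 0.241, 0.005, 1.335, 0, 1.571], TCP at [0.198, -0.459, 0.231] pointing down, gripper open.
Joint ranges: [-2.72, 2.72], [-1.05, 1.87], [-1.09, 1.28], [-1.99, 2.15], [-1.42, 1.44], [-3.14, 3.14]. Speed limits (rad/s): [2.79, 2.79, 3.14, 3.14, 3.14, 3.14].

INTERFACE

Orientations are given as a unit quaternion [x, y, z, w].
In Python, from workcell import bot, eyes, job gives the robot as it stands.
- The arm moves only by the shell command python3 -m crank 'ROWS'. ROWS is a JSON object of lists of equal length, an entry for each row: "dr": the turn, a rotation vector about the tool's x, y, z in rad, a list of three; "travel": the shift along the tool's x, y, z in m, a list of three; "hand": the finger opening in m, from 0 to 0.0854. In form: {"dr": [[wx, wy, wz], ...], "travel": [[x, y, z], ...], "hand": [hand, ...]}. A call has 1 to 10 rows; each row is the pose to reach, as a shift and turn from the pose commanded when the call began, along the tool's axes at that moment; what a row does not reach only later rows make up. A row lasts 1/8 s, in which the tool goes at most 62.5 mm and 10.7 degrees, less where a joint would pass 70% of its speed; a pose out of reach is approached as far as the arm can. A call with a gripper value outside its range is refused whole. The fingers move at their own pace and stop on an object; the grip force is fixed at half the most. Time passes only in rows, so rows that repeat a pose let the fingers close. It gives the time, the measured TCP pose, the force and the opening at its end, in the units of the state.
- bot.get_obs(): the state, without advancing time (a new reading comes with each control period).
- eyes.camera(name): name is "scene" or "top"; returns a dict with "color" (400x640x3 uint8, red, green, blue), "K" (3x3 intrinsics, pixels), "D" ([k1, k2, p1, p2, k3] as OpenCV has them; the pictures are not rectified), "R" (3x3) and "t" (3): a world point X has camera coordinates R X + t. Camera axes: x right, y down, z forward; pixel columns grow to the right and rows downward; lengths in m; the calibration is good to about 2 mm. A picture is of the moment at which its call begins. There is no depth.
- job.job_done(): hands the job in, once; it reports no verdict.
The state is a dict: "clock": time; "joint_pos": joint angles; "joint_vel": joint speeds; "tau": joint torques, N m; "eef_pos": TCP position; "tool_rot": TCP orientation; "ft_force": force on the tool from outside, world axes, zero at the start; "ft_torque": the same for the moment, N m; "grip_width": finger opening in m.
Only numpy, scipy, OpenCV 4.12 (cv2) and the standard library are available. Lean on these libraries where they do the work, as an engineer would, in place of code of your own. Each camera call takes 0.05 s, during which the arm holds its last target.

## Working session

There is one attempt and no reset: what is moved stays moved. The work goes in short steps, Python scripts to look and compute and a shell command to move; the robot and the scene stay as the last step left them, time stands still between calls to the robot, and variables do not carry over. Pictures are saved under pics/ and viewed, and the job is handed in when it is done.

```bash
mkdir -p pics; ls; python3 - <<'E'
from workcell import bot, eyes, job
import cv2,numpy as np
o=bot.get_obs()
for k,v in o.items(): print(k,np.round(v,4))
for n in("scene","top"):
    c=eyes.camera(n); cv2.imwrite(f"pics/{n}0.png",c["color"][:,:,::-1]); np.savez(f"pics/{n}0.npz",**c)
    print(n,c["K"],c["D"],-c["R"].T@c["t"],c["R"])
E
```

```text
pics
clock 0.0
joint_pos [-1.164   0.2414  0.0037  1.3352 -0.      1.5708]
joint_vel [ 0.0028  0.001   0.0015  0.0004  0.0005 -0.001 ]
tau [-2.00000e-03 -3.72313e+01  2.52410e+01  1.68000e-02 -2.00000e-04
 -0.00000e+00]
eef_pos [ 0.1976 -0.4586  0.2304]
tool_rot [ 9.794e-01  2.020e-01 -2.000e-04 -1.100e-03]
ft_force [ 0.2519  1.4839 -0.0205]
ft_torque [ 0.0195 -0.0036  0.0159]
grip_width 0.0857
scene [[512.29904433   0.         316.43265776]
 [  0.         512.29904433 192.2974844 ]
 [  0.           0.           1.        ]] [-0.1685922  0.         0.         0.         0.       ] [0.94973271 0.5491848  0.87779007] [[-0.80540744  0.59271807  0.00203427]
 [ 0.45125591  0.61540139 -0.64625787]
 [-0.38430061 -0.51958293 -0.76311639]]
top [[466.18045664   0.         321.48703316]
 [  0.         466.18045664 199.24639843]
 [  0.           0.           1.        ]] [-0.09815645  0.          0.          0.          0.        ] [ 0.49592601 -0.00704991  0.84992306] [[ 0.02215638 -0.99939378 -0.02685438]
 [-0.99640945 -0.0198788  -0.08229847]
 [ 0.08171474  0.02858139 -0.99624586]]
```

View pics/scene0.png

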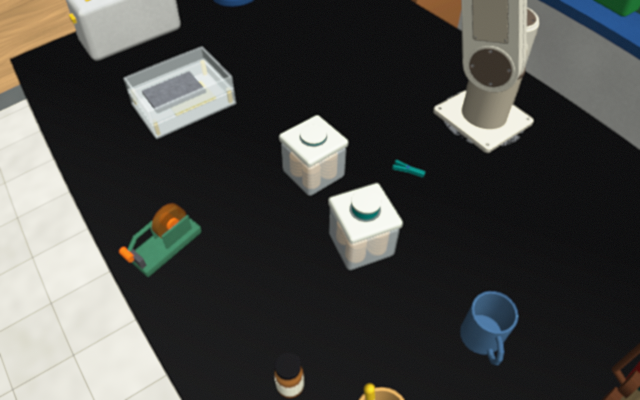

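View pics/top0.png

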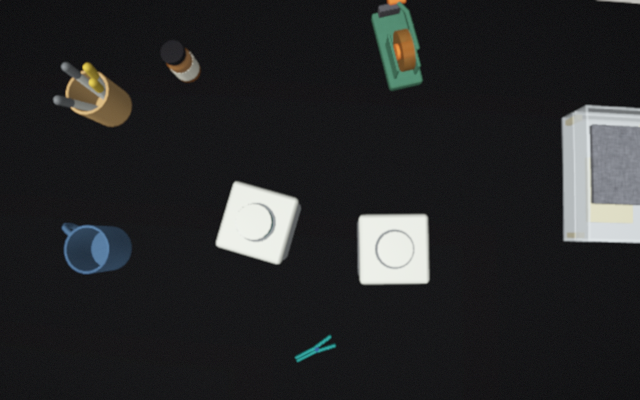

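The scene view shows the popped cap, with a tall teal stem, at about (366,203); in the top view it is at (255,222). The latched cap is at (314,133) in the scene view and (395,249) in the top view. Next I'll measure both lids.

```bash
cat > h.py <<'E'
import numpy as np,cv2
def ray(c,px,z):
    u=cv2.undistortPoints(np.array(px,float).reshape(-1,1,2),c["K"],c["D"]).reshape(-1,2)
    d=np.c_[u,np.ones(len(u))]@c["R"]; C=-c["R"].T@c["t"]
    return C+d*((z-C[2])/d[:,2])[:,None]
E
python3 - <<'E'
from h import *
c=dict(np.load("pics/top0.npz")); im=c["color"]
m=((im.min(2)>150)).astype(np.uint8)
cs,_=cv2.findContours(m,cv2.RETR_EXTERNAL,cv2.CHAIN_APPROX_NONE)
for k in cs:
    if cv2.contourArea(k)<2000: continue
    r=cv2.minAreaRect(k); b=cv2.boxPoints(r)
    if not 150<r[0][0]<450: continue
    P=ray(c,b,.116); print("box",b.round(1).tolist(),"ctr",P.mean(0).round(4),"sides",[round(float(np.linalg.norm(P[i]-P[i-1])),4) for i in range(4)],"ang",np.degrees(np.arctan2(*(P[1]-P[0])[1::-1])).round(1))
# cap rings
g=cv2.cvtColor(im,cv2.COLOR_RGB2GRAY)
cir=cv2.HoughCircles(g,cv2.HOUGH_GRADIENT,1,60,param1=60,param2=15,minRadius=15,maxRadius=24)
print(cir)
for x,y,r in cir[0]:
    for z in(.128,.144): print(z,ray(c,[[x,y],[x+r,y]],z).round(4).tolist())
# scene cap: popped, bright blob
s=dict(np.load("pics/scene0.npz"))
crop=s["color"][170:280,310:420]; cv2.imwrite("pics/crop_s.png",cv2.resize(crop,None,fx=5,fy=5)[:,:,::-1])
crop=im[170:300,205:445]; cv2.imwrite("pics/crop_t.png",cv2.resize(crop,None,fx=3,fy=3)[:,:,::-1])
E
```

```text
box [[358.0, 215.0], [428.0, 215.0], [428.0, 283.0], [358.0, 283.0]] ctr [ 0.4804 -0.0998  0.116 ] sides [0.1062, 0.1103, 0.1063, 0.1093] ang -88.9
box [[214.3000030517578, 245.6999969482422], [233.3000030517578, 180.1999969482422], [298.1000061035156, 198.89999389648438], [279.1000061035156, 264.5]] ctr [0.5176 0.1169 0.116 ] sides [0.1076, 0.1086, 0.1084, 0.1074] ang -14.2
[[[ 85.5 250.5  22.3]
  [394.5 248.5  17.8]
  [255.5 221.5  19.3]
  [111.5 106.5  19.9]
  [173.5  56.5  16.7]]]
0.128 [[0.465, 0.391, 0.128], [0.4663, 0.353, 0.128]]
0.144 [[0.4657, 0.3822, 0.144], [0.4669, 0.345, 0.144]]
0.128 [[0.4813, -0.1005, 0.128], [0.4818, -0.1279, 0.128]]
0.144 [[0.4816, -0.0984, 0.144], [0.4821, -0.1253, 0.144]]
0.128 [[0.5183, 0.1157, 0.128], [0.519, 0.0855, 0.128]]
0.144 [[0.5178, 0.113, 0.144], [0.5185, 0.0834, 0.144]]
0.128 [[0.7011, 0.362, 0.128], [0.7009, 0.3276, 0.128]]
0.144 [[0.6965, 0.3538, 0.144], [0.6964, 0.3202, 0.144]]
0.128 [[0.7855, 0.262, 0.128], [0.7853, 0.2338, 0.128]]
0.144 [[0.7791, 0.256, 0.144], [0.7789, 0.2285, 0.144]]
```

```bash
python3 - <<'E'
from h import *
s=dict(np.load("pics/scene0.npz"))
im=s["color"].astype(int)
teal=((im[:,:,1]-im[:,:,0])>25).astype(np.uint8)
n,l,st,ce=cv2.connectedComponentsWithStats(teal)
for i in range(1,n):
    if st[i,4]>15 and 250<ce[i][0]<430: print(st[i],ce[i].round(1))
# cap ends: leftmost & rightmost
E
```

```text
[306 140  19   6  32] [315.  143.6]
[392 159  34  19 302] [407.6 168.4]
[352 207  28  14 170] [365.1 214.6]
```

View pics/crop_s.png

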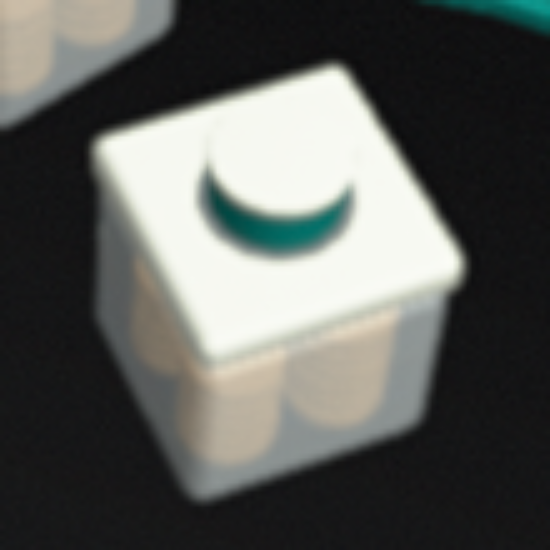

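```bash
python3 - <<'E'
from h import *
s=dict(np.load("pics/scene0.npz"))
print(ray(s,[[366,203]],.144))
from scipy.spatial.transform import Rotation as R
from workcell import bot
o=bot.get_obs()
r=R.from_quat(o["tool_rot"]); print(r.as_matrix().round(4))
p=o["eef_pos"]
for z in (.231,):
    print("travel",r.inv().apply(np.array([.518,.115,z])-p).round(4))
E
```

```text
[[0.5216988 0.1246026 0.144    ]]
[[ 9.184e-01  3.956e-01 -8.000e-04]
 [ 3.956e-01 -9.184e-01  1.800e-03]
 [ 0.000e+00 -1.900e-03 -1.000e+00]]
travel [ 5.212e-01 -4.001e-01  3.000e-04]
```

The scene view's cap centre is about 11 mm off from the top view's. I'll check the lids in the scene view before moving.

```bash
python3 - <<'E'
from h import *
s=dict(np.load("pics/scene0.npz")); t=dict(np.load("pics/top0.npz"))
def tri(a,b):
    Ps=[];xs=[]
    for c,p in((s,a),(t,b)):
        Ps.append(np.c_[c["R"],c["t"]]); xs.append(cv2.undistortPoints(np.array([[p]],float),c["K"],c["D"]).reshape(2,1))
    X=cv2.triangulatePoints(Ps[0],Ps[1],xs[0],xs[1]); return (X[:3]/X[3]).ravel().round(4)
print("cap popped",tri((366.2,202.6),(255.5,221.5)))
im=s["color"]; m=(im.min(2)>200).astype(np.uint8)
cs,_=cv2.findContours(m,cv2.RETR_EXTERNAL,cv2.CHAIN_APPROX_NONE)
for k in cs:
    x,y,w,h=cv2.boundingRect(k)
    if cv2.contourArea(k)<1000 or not 270<x<400: continue
    q=cv2.approxPolyDP(cv2.convexHull(k),6,True).reshape(-1,2); P=ray(s,q,.116)
    print(q.tolist(),P.round(3).tolist(),P.mean(0).round(4))
E
```

```text
cap popped [0.5163 0.1164 0.133 ]
[[377, 184], [401, 223], [352, 240], [330, 199]] [[0.457, 0.084, 0.116], [0.483, 0.184, 0.116], [0.581, 0.16, 0.116], [0.555, 0.06, 0.116]] [0.5191 0.1219 0.116 ]
[[318, 116], [346, 143], [309, 163], [281, 134]] [[0.431, -0.148, 0.116], [0.434, -0.043, 0.116], [0.532, -0.042, 0.116], [0.53, -0.148, 0.116]] [ 0.4816 -0.0951  0.116 ]
```

The lids in the scene view agree to a few mm: there is a common y offset of about 5 mm between views. I take the popped canister at about (0.518, 0.118) and the sealed one at about (0.481, -0.098). Next I move above the popped one with the fingers shut. The path stays 0.1 m above the sealed cap.

```bash
python3 -m crank '{"dr":[[0,0,-0.07],[0,0,-0.14],[0,0,-0.21],[0,0,-0.28],[0,0,-0.35],[0,0,-0.42],[0,0,-0.49],[0,0,-0.56],[0,0,-0.63],[0,0,-0.7]],"travel":[[0.03,-0.023,0],[0.07,-0.054,0],[0.117,-0.09,0],[0.164,-0.127,0],[0.211,-0.163,0],[0.258,-0.199,0],[0.305,-0.235,0],[0.352,-0.272,0],[0.399,-0.308,0],[0.446,-0.344,0]],"hand":[0,0,0,0,0,0,0,0,0,0]}'
python3 - <<'E'
import numpy as np
from workcell import bot
from scipy.spatial.transform import Rotation as R
o=bot.get_obs(); r=R.from_quat(o["tool_rot"]); print(r.as_matrix().round(3),o["joint_pos"].round(3) if hasattr(o["joint_pos"],"round") else o["joint_pos"],o["ft_force"])
print(r.inv().apply(np.array([.518,.118,.18])-o["eef_pos"]).round(4))
E
```

```text
clock: 1.35
eef_pos: [0.4718, 0.0351, 0.231]
tool_rot: [0.85, 0.527, -0.0, 0.0]
ft_force: [0.8, -0.6, 0.2]
grip_width: 0.0003
[[ 0.445  0.895 -0.   ]
 [ 0.895 -0.445 -0.   ]
 [-0.    -0.    -1.   ]] [ 0.074  0.188 -0.063  1.32  -0.     2.107] [ 0.7808923  -0.57312723  0.19923126]
[0.0948 0.0045 0.051 ]
```

```bash
python3 -m crank '{"dr":[[0,0,0],[0,0,0],[0,0,0],[0,0,0],[0,0,0]],"travel":[[0.04,0.002,0.01],[0.08,0.004,0.025],[0.095,0.0045,0.045],[0.095,0.0045,0.051],[0.095,0.0045,0.051]],"hand":[0,0,0,0,0]}'
python3 - <<'E'
from workcell import bot,eyes
import cv2
for n in("scene","top"):
    c=eyes.camera(n); cv2.imwrite(f"pics/{n}1.png",c["color"][:,:,::-1])
print(bot.get_obs()["ft_force"],bot.get_obs()["eef_pos"])
E
```

```text
clock: 1.98
eef_pos: [0.517, 0.1155, 0.1798]
tool_rot: [0.851, 0.525, -0.001, -0.0]
ft_force: [-0.1, -0.3, 0.1]
grip_width: -0.0001
[ 0.10639842  1.13127975 -0.24373107] [0.51785526 0.11534307 0.18104747]
```

View pics/scene1.png

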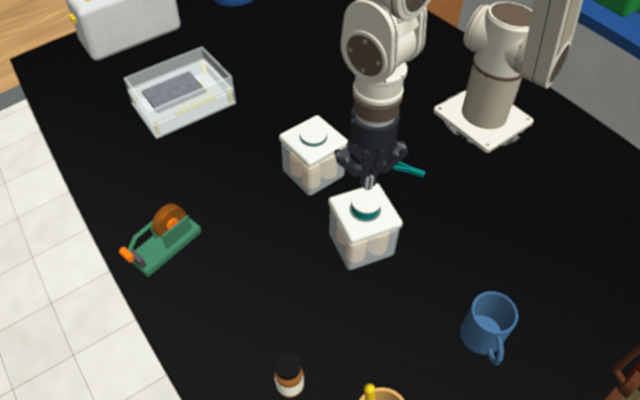

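View pics/top1.png

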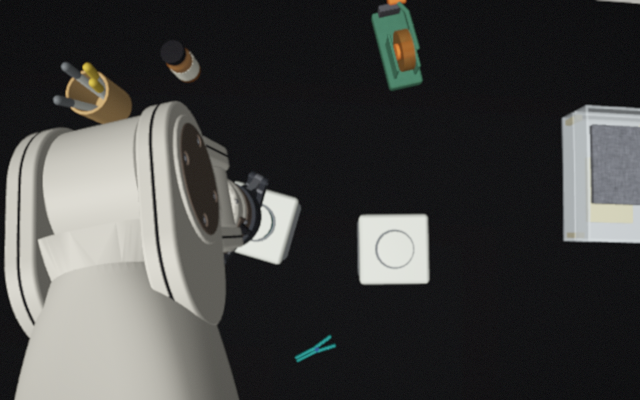

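The scene view shows the shut fingertips at (369,187), just above the popped cap at (366,202). In the top view the sealed canister at (395,249) is untouched and clear. Next I go down to first contact.

```bash
python3 -m crank '{"dr":[[0,0,0],[0,0,0],[0,0,0],[0,0,0]],"travel":[[0,0,0.015],[0,0,0.03],[0,0,0.042],[0,0,0.042]],"hand":[0,0,0,0]}'; python3 -c "
from workcell import bot
print(bot.get_obs()['ft_force'])"
```

```text
clock: 2.58
eef_pos: [0.5173, 0.1157, 0.1375]
tool_rot: [0.851, 0.525, -0.001, -0.0]
ft_force: [-1.7, -0.4, 4.6]
grip_width: -0.0005
[-1.72790651 -0.41229507  4.63398592]
```

Contact at the expected height: 4.6 N at about 6.5 mm of travel. Now the full press.

```bash
python3 -m crank '{"dr":[[0,0,0],[0,0,0],[0,0,0],[0,0,0],[0,0,0]],"travel":[[0,0,0.006],[0,0,0.012],[0,0,0.017],[0,0,0.0195],[0,0,0.0195]],"hand":[0,0,0,0,0]}'; python3 -c "
from workcell import bot
print(bot.get_obs()['ft_force'])"
```

```text
clock: 3.2
eef_pos: [0.5177, 0.1159, 0.12]
tool_rot: [0.851, 0.526, -0.0, 0.0]
ft_force: [-3.1, -1.5, 9.1]
grip_width: -0.0001
[-3.07448126 -1.47825735  9.06285512]
```

```bash
python3 -m crank '{"dr":[[0,0,0],[0,0,0],[0,0,0]],"travel":[[0,0,0.0015],[0,0,0.003],[0,0,0.003]],"hand":[0,0,0]}'
```

```text
clock: 3.58
eef_pos: [0.5177, 0.1159, 0.118]
tool_rot: [0.851, 0.526, 0.0, 0.0]
ft_force: [-4.8, -2.3, 13.4]
grip_width: -0.0002
```

13.4 N is above the spring's 9.5 N, so the cap is at its hard stop. I'll back off and look.

```bash
python3 -m crank '{"dr":[[0,0,0],[0,0,0],[0,0,0],[0,0,0],[0,0,0],[0,0,0]],"travel":[[0,0,-0.008],[0,0,-0.018],[0,0,-0.03],[0,0,-0.05],[0,0,-0.06],[0,0,-0.06]],"hand":[0,0,0,0,0,0]}'
python3 - <<'E'
from workcell import bot,eyes
import cv2
c=eyes.camera("scene"); cv2.imwrite("pics/scene2.png",cv2.resize(c["color"][100:290,250:450],None,fx=3,fy=3)[:,:,::-1])
print(bot.get_obs()["ft_force"],bot.get_obs()["eef_pos"])
E
```

```text
clock: 4.32
eef_pos: [0.5185, 0.1164, 0.1766]
tool_rot: [0.851, 0.526, 0.001, 0.0]
ft_force: [0.3, -0.7, 0.1]
grip_width: -0.0
[-1.03822541  0.15241913 -0.4128169 ] [0.51795937 0.1162046  0.17577309]
```

View pics/scene2.png

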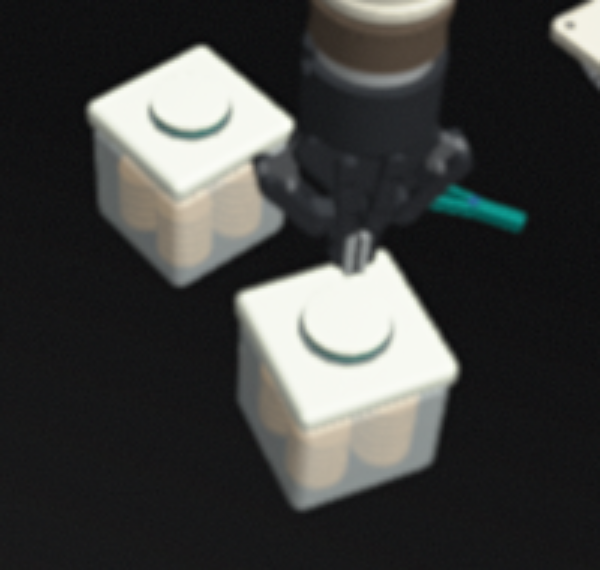

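In the crop, the pressed cap at (346,318) now sits low with only a thin teal edge, the same as the sealed one at (190,100). It has latched. Next is the light touch, approached slowly.

```bash
python3 -m crank '{"dr":[[0,0,0],[0,0,0],[0,0,0],[0,0,0],[0,0,0],[0,0,0]],"travel":[[0,0,0.015],[0,0,0.03],[0,0,0.04],[0,0,0.045],[0,0,0.046],[0,0,0.046]],"hand":[0,0,0,0,0,0]}'
```

```text
clock: 5.12
eef_pos: [0.5182, 0.1162, 0.1301]
tool_rot: [0.851, 0.526, 0.0, 0.0]
ft_force: [-0.2, 0.2, 0.1]
grip_width: 0.0002
```

```bash
python3 -m crank '{"dr":[[0,0,0],[0,0,0],[0,0,0],[0,0,0]],"travel":[[0,0,0.001],[0,0,0.002],[0,0,0.0025],[0,0,0.0025]],"hand":[0,0,0,0]}'
```

```text
clock: 5.62
eef_pos: [0.518, 0.1162, 0.1277]
tool_rot: [0.851, 0.526, 0.0, 0.0]
ft_force: [-1.0, -0.7, 3.3]
grip_width: -0.0002
```

Light contact of 3.3 N at z = 0.1277, which is the latched height. I'll hold briefly, then retreat.

```bash
python3 -m crank '{"dr":[[0,0,0],[0,0,0],[0,0,0]],"travel":[[0,0,0],[0,0,0],[0,0,0]],"hand":[0,0,0]}'
python3 -m crank '{"dr":[[0,0,0],[0,0,0],[0,0,0],[0,0,0],[0,0,0],[0,0,0],[0,0,0]],"travel":[[0,0,-0.01],[0,0,-0.03],[0,0,-0.06],[0,0,-0.09],[0,0,-0.11],[0,0,-0.12],[0,0,-0.12]],"hand":[0,0,0,0,0,0,0]}'
python3 - <<'E'
from workcell import bot,eyes
import cv2
c=eyes.camera("scene"); cv2.imwrite("pics/scene3.png",cv2.resize(c["color"][100:290,250:450],None,fx=3,fy=3)[:,:,::-1])
o=bot.get_obs();print(o["ft_force"],o["eef_pos"])
from h import *
s=c; im=s["color"]; m=(im.min(2)>200).astype(np.uint8)
cs,_=cv2.findContours(m,cv2.RETR_EXTERNAL,cv2.CHAIN_APPROX_NONE)
for k in cs:
    x,y,w,h=cv2.boundingRect(k)
    if cv2.contourArea(k)<1000 or not 270<x<400: continue
    q=cv2.approxPolyDP(cv2.convexHull(k),6,True).reshape(-1,2); print(q.tolist(),ray(s,q,.116).mean(0).round(4))
E
```

```text
clock: 6.0
eef_pos: [0.518, 0.1162, 0.1276]
tool_rot: [0.851, 0.526, 0.0, 0.0]
ft_force: [-0.4, -0.6, 3.9]
grip_width: -0.0002
clock: 6.88
eef_pos: [0.5181, 0.1162, 0.2477]
tool_rot: [0.851, 0.526, 0.0, 0.0]
ft_force: [-0.0, -0.0, -0.5]
grip_width: 0.0001
[ 0.33673894 -0.9439267  -0.20945636] [0.51769191 0.11610482 0.24685676]
[[377, 184], [401, 223], [352, 240], [331, 198]] [0.5183 0.1217 0.116 ]
[[318, 116], [346, 143], [309, 163], [281, 134]] [ 0.4816 -0.0951  0.116 ]
```

View pics/scene3.png

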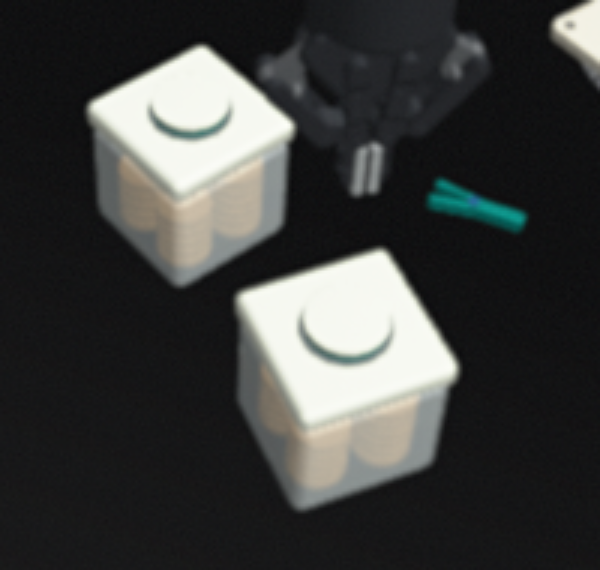

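Both caps are down, at (346,318) and (190,100) in the crop. Neither canister has moved by more than about 1 mm, and the gripper is clear.

```bash
python3 -c "
from workcell import job
print(job.job_done())"
```

```text
the job is handed in; nothing more can be done
None
```

The popped-up cap is latched down, and I handed the job in at about 7 s of the 42 s allowed. `job_done()` gave no verdict.

- **Press:** I pushed the popped-up cap, at about (0.518, 0.117), straight down with shut fingers to its hard stop. The force read 13.4 N, above the spring's 9.5 N, at z = 0.118. I then lifted clear, and the picture showed the cap low like the sealed one.
- **Feel:** I rested the fingertips on the cap for about 0.4 s at 3.3–3.9 N. It held at z = 0.1277, the latched height, and I backed off to z = 0.247.
- **Last checks:** Both caps look latched, and the pressed canister's lid corners moved by at most about 1 pixel (1 mm). The sealed canister did not move, and the wrist force was at noise level.
- **Disagreement:** The two cameras differed by about 5–7 mm in y for both lids. I aimed between them, and contact came at the expected heights.

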